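# Uncap the piston rod, nest its cap, and draw the rod to the inspection band

## Robot

A 6-joint arm with a two-finger parallel gripper is mounted at the origin on the work surface. World frame = base frame: x ahead of the robot, y to its left, z up, the work surface at z = 0. Lengths are in m, angles in rad, forces in N, time in s.
With the tool pointing down it reaches from about 0.325 to 0.9 m from the base axis. Payload 6.1 kg.
Tool frame: the origin (TCP) lies midway between the tips of the shut fingers; the grasp point (between the pads) lies 19 mm behind it; z points along the fingers, y is the line along which they close (so a half turn about z gives the same grasp; the last joint's range is limited). The gripper opens to 85 mm and grips with 20 to 120 N. Pads are 22 mm wide; open, the fingers measure 114 mm over their backs; the gripper's body (76 mm by 85 mm) begins 54 mm behind the grasp point. The pads swing forward as they close: fully open they stand 13 mm farther back than shut.
Start: joints at [-1.323, 0.22, 1.526, -0, 1.395, -0.126], TCP at [0.228, -0.582, 0.231] pointing down, gripper open.
Joint ranges: [-2.98, 2.98], [-0.91, 2.08], [0.09, 2.57], [-1.24, 4.39], [0.2, 2.65], [-2.68, 2.68]. Speed limits (rad/s): [2.57, 2.57, 3.01, 3.14, 3.14, 3.14].

## Interface

Orientations are given as a rotation vector (axis times angle).
In Python, from workcell import ctrl gives the robot as it stands. The module is installed in compiled form; this text tells all that it offers.
- The arm moves only by the tool move_arm, never from a script. Its argument "motion" is a list of rows, each a list of 3 entries, a list of its own where there are three numbers: the shift along the tool's x, y, z in mm, then the turn, a rotation vector about the tool's x, y, z in degrees, then the closure, from 0 (fully open) to 1 (shut). In form: [[[x, y, z], [rx, ry, rz], jaw], ...]. A call has 1 to 20 rows; each row shifts and turns the commanded pose from where the row before left it, along the tool's axes as they then stand; what a row does not reach is not made up. A row lasts 1/8 s, in which the tool goes at most 62.5 mm and 10.7 degrees, less where a joint would pass 70% of its speed; a pose out of reach is approached as far as the arm can. A call is refused whole if a number of a shift passes 62.5 or a number of a turn 10.7, either way. A call with a gripper value outside its range is refused whole. The fingers move at their own pace and stop on an object; the grip force is fixed at half the most. Time passes only in rows, so rows that do not move let the fingers close. It gives the time, the measured TCP pose, the force, the opening and the grip force at its end, in the units of the state.
- ctrl.observe(): the state, without advancing time (a new reading comes with each control period).
- ctrl.get_image(name): name is "scene" or "top"; returns the picture (400x640x3 uint8, red, green, blue); there is no depth.
- ctrl.camera_model(name): a dict with "fx", "fy", "cx", "cy" (pixels), "T" (4x4, takes a point from camera to world coordinates). Camera axes: x right, y up, looking along -z (the intrinsics and any distortion apply to the point x, -y, -z); pixel columns grow to the right and rows downward; lengths in m; the calibration is good to about 2 mm. A picture is of the moment at which its call begins. camera_model takes no time and is no camera call.
- ctrl.sign_off(): hands the job in; it is judged then, once.
The state is a dict: "time": time; "q": joint angles; "qd": joint speeds; "effort": joint torques, N m; "tool_pos": TCP position; "tcp_rot": TCP orientation; "wrist_force": force on the tool from outside, world axes, zero at the start; "torque": the same for the moment, N m; "opening": finger opening in m; "gripper_force": force on a finger pad.
Only numpy, scipy, OpenCV 4.12 (cv2) and the standard library are available. Lean on these libraries where they do the work, as an engineer would, in place of code of your own. Each camera call takes 0.05 s, during which the arm holds its last target. There are 200 camera calls.

## Task

Take the yellow cap off the piston rod of the upright cylinder and nest it down over the two stacked yellow caps in the black basket. Then draw the bare rod straight up through its snug gland until the red band on it has just come fully clear of the gland's top face, always in line with the bore and never forced sideways against it, and well short of the end of its stroke. Finish while still holding the rod steady at that height for inspection: do not let go, and leave the stacked caps and the other things on the table where they are.

Things in the scene. Friction and masses are not known exactly. Their poses are not given: they have to be found in the camera images.
- cylinder: Fixed upright air cylinder: grey foot plate 110 x 110 x 12 mm, two aluminium heads 65 x 65 x 30 mm, clear barrel between, tie rods; air fittings reach 55 mm from the axis on its +y side, at 27 and 161 mm height. Origin: centre of the foot plate's underside, on the bore's axis; z up along the bore, always vertical. Top of the upper head 176 mm, of the gland 186 mm above the origin.
- gland (a point): Centre of the top face (mouth) of the dark steel gland, a collar 38 mm in diameter and 10 mm high on top of the cylinder's upper head, in which the rod slides with 0.8 mm of play all round.
- rod: Loose steel rod with piston, 0.45 to 0.82 kg; slides up in the cylinder and falls back if let go. Origin: centre of the piston's underside; z up. Piston 40 mm diameter, 22 high; bright rod 20 mm diameter up to 184 mm, then 16 mm thread to 210 mm. At the start it is fully down, origin 42 mm above the cylinder's; 40 mm of bright rod stands out of the gland. Raised 82 mm, the piston hits the head.
- rod_top (a point): Centre of the top end of the rod's thread, 210 mm above the rod's origin; 66 mm above the gland at the start.
- band (a point): Point on the rod's axis at the lower edge of the red band around the rod, 89 mm above the rod's origin. The band is 8 mm high. At the start this point lies 55 mm below the gland's top face, inside the cylinder: the rod must rise 55 mm for the band to be just fully out.
- cap: Loose yellow plastic cap, 30 g, hung on the rod's end at the start. Tapered, hollow, open end down: 52 mm high, 28 mm diameter at its flat closed top, 42 (thin lip 45) at the open end, wall 2. Origin: centre of the open rim (lower end); z up to the closed top. A boss inside, 18 mm diameter, reaches 25 mm below the top and rests on the rod's end, so the rim is 27 mm below it. It lifts straight off.
- cap_mid: Upper one of the two stacked yellow caps in the basket, same shape and origin as cap. Nested, each cap's rim (origin) lies 25 mm above that of the cap under it, on the same axis within 2 mm.
- cap_low: Lower one of the two stacked yellow caps in the basket, same shape and origin, standing open end down on the basket's floor.
- basket: Fixed black slatted plastic basket, 220 (its x) x 150 (its y) x 50 mm high, open at the top. Origin: centre of its underside.
- marker: Loose white marker with an orange cap, 120 mm long, 16 mm thick, lying in the basket along the basket's x. Bystander.
- glasses: Loose folded safety glasses, 140 mm wide, about 42 mm high, between and beyond cylinder and basket. Bystander.
- spanner: Loose steel spanner, 130 mm long, lying flat between the robot and the middle of the table. Bystander.
- clevis: Loose steel fork end, about 75 mm long and 30 mm high and wide, lying between cylinder and basket. Bystander.
- penpot: Loose black pen pot, 80 mm in diameter, about 135 mm high with its pens. Bystander.
- notepad: Loose black spiral notepad, 229 x 154 x 14 mm, lying flat. Bystander.
Not all that is in view belongs to the job. Leave any green or pink look-alike of the cap alone.

How it is judged:
On the way:
1. the rod's cap is nested over the two caps in the basket, on their axis, and let go (horizontal distance between cap and cap_mid below 0.005 m and z of cap in the frame of cap_mid between 0.021 and 0.03 m and angle between cap's own z axis and vertical below 0.12 rad and contact force between the fingers and cap below 0.05 N and linear speed of cap below 0.03 m/s), for 0.2 s.
At the end, for the whole second after the job is handed in: Gripper still holds the rod, at rest and in line with the bore; lower edge of the red band 0 to 15 mm above the gland's top face; under 15 N between rod and cylinder. The cap is nested on the stack: within 5 mm of its axis, rim 21 to 30 mm above the next, upright; lower caps still nested (z of band in the frame of gland between 0 and 0.015 m and linear speed of rod below 0.01 m/s and angle between the z axis of rod and the z axis of cylinder, either way round below 0.035 rad and contact force between the fingers and rod above 3 N and contact force between rod and cylinder below 15 N and horizontal distance between cap and cap_mid below 0.005 m and z of cap in the frame of cap_mid between 0.021 and 0.03 m and horizontal distance between cap_mid and cap_low below 0.005 m and angle between cap's own z axis and vertical below 0.12 rad and linear speed of cap below 0.02 m/s); the arm keeps its last pose, push and grip.
It fails at once if the rod is forced against its bore or an end stop: over 30 N between rod and cylinder (contact force between rod and cylinder above 30 N).
It fails at once if the rod is drawn more than 77 mm, nearly to the end of its stroke (z of band in the frame of gland above 0.022 m).
It fails at once if the stack of caps is shifted more than 20 mm (distance of cap_low from where it was at the start of the episode above 0.02 m).
It fails at once if a bystander is moved more than 15 mm (distance of any of marker, glasses, spanner, clevis, penpot, notepad from where it was at the start of the episode above 0.015 m).
It also fails if it takes over 51 s, if anything falls off the work surface, if the arm or the gripper's body presses on something with over 40 N, if the wrist force passes 120 N, or if a joint passes its speed limit or range.

## Working session

There is one attempt and no reset: what is moved stays moved. The work goes in short steps, Python scripts to look and compute and a tool call to move; the robot and the scene stay as the last step left them, time stands still between calls to the robot, and variables do not carry over. Pictures are saved under pics/ and viewed, at most 10 in all, crops included, and the job is handed in when it is done.

Besides the shell and the picture viewer there is one more tool, called after "Request:" by a JSON object that holds its "api" and its "payload". move_arm: Moves the arm, as the interface text tells. Its arguments: {"type":"object","properties":{"motion":{"type":"array"}},"required":["motion"]}

```bash
mkdir -p pics
python3 - <<'E'
from workcell import ctrl
import cv2,numpy as np
np.set_printoptions(precision=4,suppress=True)
for n in("scene","top"):
    cv2.imwrite(f"pics/{n}0.png",ctrl.get_image(n)[:,:,::-1]); m=ctrl.camera_model(n); print(n,m)
print(ctrl.observe())
E
```

```text
scene {'fx': 414.0598179838981, 'fy': 414.0598179838981, 'cx': 324.0435553565355, 'cy': 194.55876592686027, 'T': array([[-0.0793, -0.7444,  0.663 ,  1.2997],
       [ 0.9967, -0.0468,  0.0668,  0.1067],
       [-0.0187,  0.6661,  0.7456,  1.0786],
       [ 0.    ,  0.    ,  0.    ,  1.    ]])}
top {'fx': 503.49470932299334, 'fy': 503.49470932299334, 'cx': 324.6816470677811, 'cy': 204.2600825855489, 'T': array([[-0.0736,  0.9759, -0.2055,  0.2346],
       [-0.9973, -0.0722,  0.0144,  0.0465],
       [-0.0008,  0.206 ,  0.9786,  1.5058],
       [ 0.    ,  0.    ,  0.    ,  1.    ]])}
{'time': 0.1, 'q': array([-1.3231,  0.2212,  1.5275, -0.    ,  1.3947, -0.1261]), 'qd': array([-0.001 , -0.001 , -0.0026, -0.0004, -0.0005, -0.    ]), 'effort': array([  0.0024, -49.8242, -39.0547,  -0.0001,   0.0056,  -0.    ]), 'tool_pos': array([ 0.2281, -0.5813,  0.2303]), 'tcp_rot': array([-3.0851, -0.5835,  0.0002]), 'wrist_force': array([0.7143, 0.1931, 0.1937]), 'torque': array([-0.0165, -0.0562,  0.0016]), 'gripper_force': 0.0, 'opening': 0.08539581824639102}
```

View pics/scene0.png

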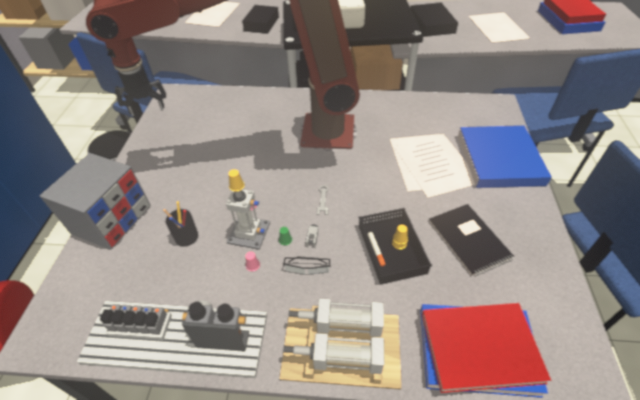

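View pics/top0.png

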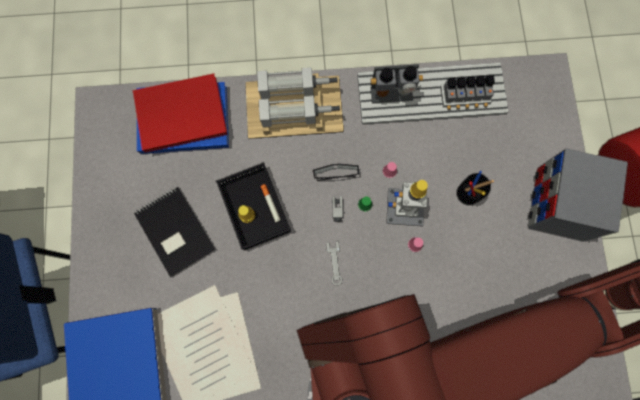

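The scene view has the cylinder cap at about (235,180) and the basket stack at (401,235). The top view has them at (420,187) and (245,213). I'll enlarge both to read the positions more closely.

```bash
cat > h.py <<'E'
from workcell import ctrl
import cv2,numpy as np
from scipy.optimize import least_squares
np.set_printoptions(precision=4,suppress=True)
def proj(n,P):
    m=ctrl.camera_model(n); T=m["T"]; p=(np.atleast_2d(P)-T[:3,3])@T[:3,:3]
    return np.c_[m["cx"]+m["fx"]*p[:,0]/-p[:,2], m["cy"]-m["fy"]*p[:,1]/-p[:,2]]
def tri(obs,x0=(.5,0,.1),z=None):
    # obs: list of (cam,u,v); z fixes height
    f=lambda x:np.concatenate([proj(n,np.r_[x[:2],z if z is not None else x[2]])[0]-[u,v] for n,u,v in obs])
    r=least_squares(f,x0[:2] if z is not None else x0); return r.x,r.fun
def crop(im,u,v,w,h,s,grid=10):
    c=cv2.resize(im[v:v+h,u:u+w,::-1],None,fx=s,fy=s,interpolation=cv2.INTER_CUBIC)
    for k in range(0,w,grid):
        cv2.line(c,(k*s,0),(k*s,4),(255,255,255),1); cv2.putText(c,str(u+k),(k*s,14),0,.32,(255,255,0),1)
    for k in range(0,h,grid):
        cv2.line(c,(0,k*s),(4,k*s),(255,255,255),1); cv2.putText(c,str(v+k),(5,k*s+4),0,.32,(255,255,0),1)
    return c
E
python3 - <<'E'
from h import *
s=cv2.imread("pics/scene0.png")[:,:,::-1];t=cv2.imread("pics/top0.png")[:,:,::-1]
a=np.hstack([crop(s,215,160,66,50,6),crop(s,370,210,66,50,6)]);b=np.hstack([crop(t,380,170,66,50,6),crop(t,220,185,66,50,6)])
cv2.imwrite("pics/c1.png",np.vstack([a,b]))
E
```

```text
(no output)
```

View pics/c1.png

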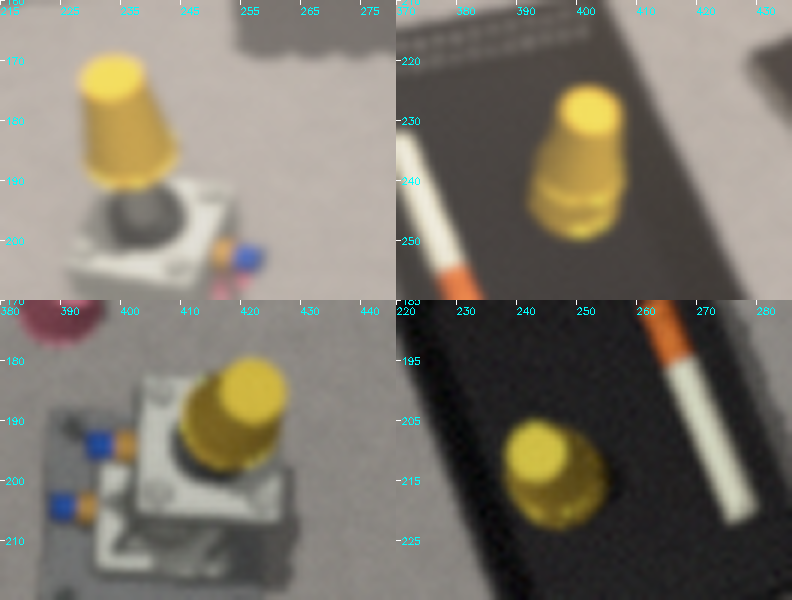

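Cap tops read from the crop: on the rod, scene (233.7,173.0) and top (422,185). On the stack, scene (402.2,228.3) and top (243.3,210.5).

Run:
```python
from h import *
from scipy.spatial.transform import Rotation as R
for o,z in(([("scene",233.7,173.0),("top",422,185.)],.277),([("scene",402.2,228.3),("top",243.3,210.5)],.08)):
    print(tri(o)); print(tri(o,z=z))
# sharper: ellipses/edges at pixel level
x=tri([("scene",233.7,173.0),("top",422,185.)],z=.277)[0]
# gland, foot plate corners directions: plate corners in top
for n in("scene","top"): print(n,"gland",proj(n,np.r_[x,.186]),"mark +-", proj(n,np.r_[x,.225]))
s=ctrl.observe();M=R.from_rotvec(s["tcp_rot"]).as_matrix();print(M,s["tool_pos"])
```

```text
(array([ 0.5237, -0.2188,  0.2772]), array([-0.1867, -0.018 , -0.1666,  0.0471]))
(array([ 0.5237, -0.2188]), array([-0.1869,  0.024 , -0.163 ,  0.075 ]))
(array([0.5328, 0.2617, 0.0804]), array([-0.2102,  0.0108, -0.203 ,  0.0075]))
(array([0.5328, 0.2617]), array([-0.2109,  0.0718, -0.1972,  0.0551]))
scene gland [[239.2103 195.1234]] mark +- [[236.8494 185.9654]]
top gland [[415.4774 193.3015]] mark +- [[418.0976 189.9121]]
[[ 0.9309  0.3652 -0.0005]
 [ 0.3652 -0.9309  0.0017]
 [ 0.0002 -0.0018 -1.    ]] [ 0.2281 -0.5813  0.2303]
```

Both triangulations give the expected heights (277 and 80 mm). Now I'll move above the cap.

Request:
{"api": "move_arm", "payload": {"motion": [[[0, 0, -50], [0, 0, 0], 0], [[0, 0, -50], [0, 0, 0], 0], [[0, 0, 0], [0, 0, 10.7], 0], [[0, 0, 0], [0, 0, 10.7], 0], [[30, -36, 0], [0, 0, 0], 0], [[30, -36, 0], [0, 0, 0], 0], [[30, -36, 0], [0, 0, 0], 0], [[30, -36, 0], [0, 0, 0], 0], [[30, -36, 0], [0, 0, 0], 0], [[30, -36, 0], [0, 0, 0], 0], [[30, -36, 0], [0, 0, 0], 0], [[30, -36, 0], [0, 0, 0], 0], [[30, -36, 0], [0, 0, 0], 0], [[26, -38, 0], [0, 0, 0], 0], [[0, 0, 0], [0, 0, 0], 0]]}}

```text
time: 1.98
tool_pos: [0.5253, -0.217, 0.3307]
tcp_rot: [-3.14, -0.007, 0.001]
wrist_force: [0.4, -0.3, -0.1]
opening: 0.0857
gripper_force: 0.0
```

```bash
cat >> h.py <<'E'
from scipy.spatial.transform import Rotation as R
def st(goal=None,yaw=0.):
    s=ctrl.observe(); M=R.from_rotvec(s["tcp_rot"]); c,q=np.cos(yaw),np.sin(yaw)
    G=R.from_matrix([[c,q,0],[q,-c,0],[0,0,-1]])
    print("t",s["time"],"p",s["tool_pos"]*1e3,"F",s["wrist_force"],"T",s["torque"],"open",s["opening"]*1e3,"g",s["gripper_force"])
    print("turn needed deg (tool)",np.degrees((M.inv()*G).as_rotvec()))
    if goal is not None: print("shift tool mm",M.inv().apply(np.array(goal)-s["tool_pos"])*1e3)
E
python3 - <<'E'
from h import *
st((.5237,-.2188,.33)); print(ctrl.observe()["q"])
s=ctrl.get_image("scene");t=ctrl.get_image("top")
cv2.imwrite("pics/c2.png",np.vstack([np.hstack([crop(s,190,120,80,60,5),crop(t,380,150,80,60,5)])]))
E
```

```text
t 1.975 p [ 525.2561 -216.9835  330.6725] F [ 0.3683 -0.3116 -0.0837] T [-0.0506  0.0094 -0.0357] open 85.6643146942099 g 0.0
turn needed deg (tool) [-0.0692  0.0347  0.2727]
shift tool mm [-1.5644  1.8099  0.6712]
[-0.5309  0.039   1.5417  0.0007  1.562   1.0351]
```

View pics/c2.png

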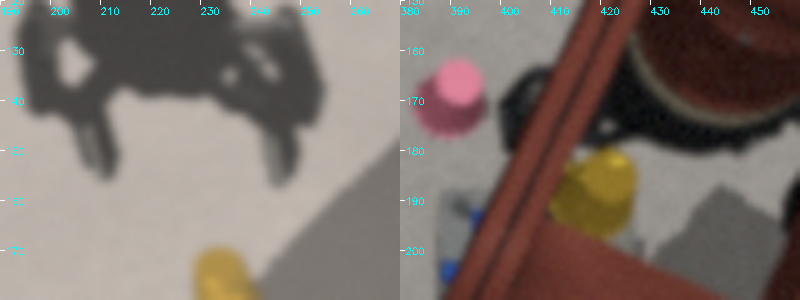

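Open fingers straddle the cap: tips at scene (210,155) and (246,156), cap top at (222+,170). Next: correct the offset, descend, and half close.

Request:
{"api": "move_arm", "payload": {"motion": [[[-1.5, 1.8, 0], [0, 0, 0.3], 0], [[0, 0, 22], [0, 0, 0], 0], [[0, 0, 22], [0, 0, 0], 0], [[0, 0, 22], [0, 0, 0], 0], [[0, 0, 21.6], [0, 0, 0], 0], [[0, 0, 0], [0, 0, 0], 0.45], [[0, 0, 0], [0, 0, 0], 0.45], [[0, 0, 0], [0, 0, 0], 0.45], [[0, 0, 0], [0, 0, 0], 0.45]]}}

```text
time: 3.2
tool_pos: [0.523, -0.2218, 0.2447]
tcp_rot: [3.141, -0.008, 0.002]
wrist_force: [-0.6, -0.3, -0.1]
opening: 0.0469
gripper_force: 0.0
```

Run:
```python
from h import *
st((.5237,-.2188,.243))
print(proj("scene",[.5237,-.2188,.277]),proj("scene",[.5237,-.2188+.0213,.243]),proj("scene",[.5237,-.2188-.0213,.243]))
s=ctrl.get_image("scene")
cv2.imwrite("pics/c3.png",crop(s,195,140,80,60,10))
```

```text
t 3.2 p [ 522.9886 -221.8369  244.7206] F [-0.6322 -0.3443 -0.1347] T [ 0.0169  0.0148 -0.0122] open 46.876211874877285 g 0.0
turn needed deg (tool) [ 0.0462 -0.0796 -0.2863]
shift tool mm [ 0.6938 -3.0418  1.7192]
[[233.5156 173.0289]] [[243.2053 181.9287]] [[228.2574 181.2492]]
```

View pics/c3.png

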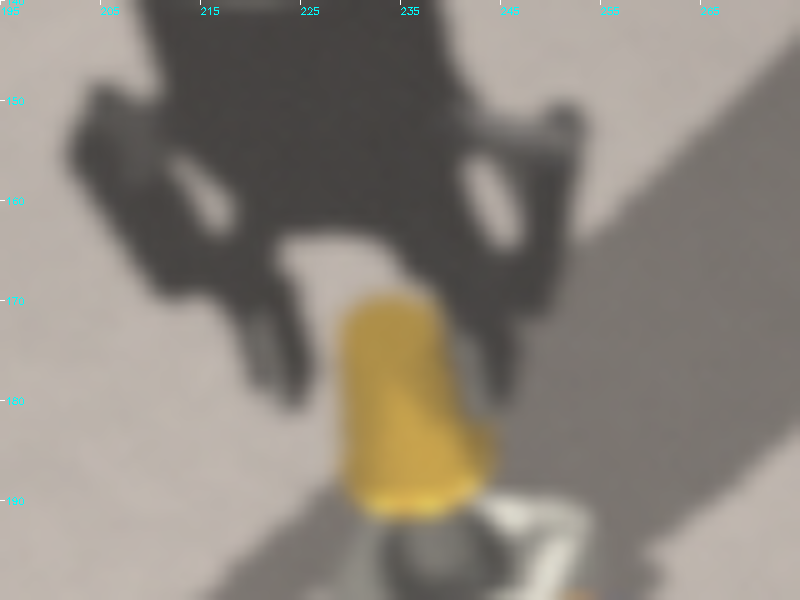

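The gripper sits about 3 mm too far towards -y: the left gap runs from column 226 to 229, while the right pad touches the cap at column 240. That matches the state reading, so I'll correct it and close.

Request:
{"api": "move_arm", "payload": {"motion": [[[0.5, -2.8, 1.5], [0, 0, -0.3], 0.45], [[0, 0, 0], [0, 0, 0], 0.45], [[0, 0, 0], [0, 0, 0], 0.45], [[0, 0, 0], [0, 0, 0], 0.45]]}}

```text
time: 3.75
tool_pos: [0.5231, -0.2187, 0.2422]
tcp_rot: [3.142, 0.001, -0.0]
wrist_force: [-0.4, 0.0, -0.9]
opening: 0.0471
gripper_force: 0.0
```

Run:
```python
from h import *
st((.5237,-.2188,.243))
```

```text
t 3.75 p [ 523.1486 -218.7461  242.1924] F [-0.4275  0.0278 -0.8592] T [ 0.0589 -0.0021 -0.0226] open 47.05049840963069 g 0.0
turn needed deg (tool) [0.001  0.0001 0.0196]
shift tool mm [ 0.5513  0.0541 -0.8076]
```

Request:
{"api": "move_arm", "payload": {"motion": [[[0, 0, 0], [0, 0, 0], 0.6], [[0, 0, 0], [0, 0, 0], 0.7], [[0, 0, 0], [0, 0, 0], 0.8], [[0, 0, 0], [0, 0, 0], 0.8], [[0, 0, 0], [0, 0, 0], 0.8]]}}

```text
time: 4.38
tool_pos: [0.5233, -0.2189, 0.2427]
tcp_rot: [3.141, 0.0, 0.001]
wrist_force: [-0.1, 1.6, 5.3]
opening: 0.0322
gripper_force: 59.1
```

Run:
```python
from h import *
st((.5237,-.2188,.243))
```

```text
t 4.375 p [ 523.3258 -218.8594  242.6719] F [-0.1165  1.5568  5.3012] T [ 0.1327  0.038  -0.0133] open 32.247268475461524 g 59.100938484953076
turn needed deg (tool) [ 0.0193 -0.0399  0.0171]
shift tool mm [ 0.3745 -0.0592 -0.3279]
```

The cap is held (32 mm opening, as expected). Next: lift it straight off and carry it above the stack.

Request:
{"api": "move_arm", "payload": {"motion": [[[0, 0, -10], [0, 0, 0], 0.8], [[0, 0, -20], [0, 0, 0], 0.8], [[0, 0, -40], [0, 0, 0], 0.8], [[0, 0, -30], [0, 0, 0], 0.8], [[0, -30, 0], [0, 0, 0], 0.8], [[0, -50, 0], [0, 0, 0], 0.8], [[0, -50, 0], [0, 0, 0], 0.8], [[0, -50, 0], [0, 0, 0], 0.8], [[0, -50, 0], [0, 0, 0], 0.8], [[0, -50, 0], [0, 0, 0], 0.8], [[0, -50, 0], [0, 0, 0], 0.8], [[0, -50, 0], [0, 0, 0], 0.8], [[9, -50, 0], [0, 0, 0], 0.8], [[0, -30, 0], [0, 0, 0], 0.8], [[0, -20.5, 0], [0, 0, 0], 0.8], [[0, 0, 40], [0, 0, 0], 0.8], [[0, 0, 50], [0, 0, 0], 0.8], [[0, 0, 50], [0, 0, 0], 0.8], [[0, 0, 0], [0, 0, 0], 0.8], [[0, 0, 0], [0, 0, 0], 0.8]]}}

```text
time: 6.88
tool_pos: [0.5333, 0.2618, 0.2048]
tcp_rot: [-3.141, 0.0, -0.004]
wrist_force: [0.2, -0.0, -0.0]
opening: 0.0326
gripper_force: 59.1
```

Run:
```python
from h import *
st((.5324,.2617,.105))
s=ctrl.get_image("scene");t=ctrl.get_image("top")
cv2.imwrite("pics/c4.png",np.hstack([crop(s,372,180,66,75,6),crop(t,210,170,66,75,6)]))
```

```text
t 6.875 p [533.2874 261.8368 204.7765] F [ 0.1731 -0.0246 -0.0158] T [-0.0654  0.0156  0.0243] open 32.640246714348415 g 59.1313423552856
turn needed deg (tool) [-0.0468 -0.1548 -0.0135]
shift tool mm [-1.1568  0.2184 99.7736]
```

View pics/c4.png

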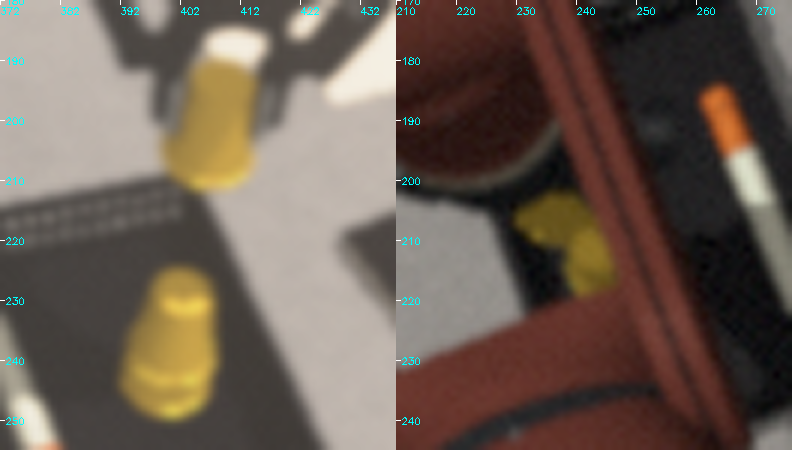

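The cap is held upright at scene (407,200), with the stack below it at (402,228). Continue down to just above the stack.

Request:
{"api": "move_arm", "payload": {"motion": [[[-0.7, 0, 40], [0, 0, 0], 0.8], [[0, 0, 40], [0, 0, 0], 0.8], [[0, 0, 12], [0, -0.1, 0], 0.8], [[0, 0, 0], [0, 0, 0], 0.8], [[0, 0, 0], [0, 0, 0], 0.8]]}}

```text
time: 7.6
tool_pos: [0.533, 0.2623, 0.1128]
tcp_rot: [-3.14, -0.0, -0.003]
wrist_force: [-0.5, -0.4, -0.4]
opening: 0.0325
gripper_force: 59.1
```

Run:
```python
from h import *
st((.5326,.2617,.071))
s=ctrl.get_image("scene")
cv2.imwrite("pics/c5.png",crop(s,370,195,66,60,10))
for z in (.0955,.0534+.039,.0804,.0284,.0034): print(z,proj("scene",[.5328,.2617,z]))
```

```text
t 7.6 p [532.9982 262.3223 112.7932] F [-0.5149 -0.401  -0.3698] T [ 0.0234  0.0204 -0.0447] open 32.50264905487835 g 59.12499509739064
turn needed deg (tool) [-0.0724 -0.115   0.0169]
shift tool mm [-0.4823  0.675  41.7915]
0.0955 [[402.6229 225.222 ]]
0.09240000000000001 [[402.4951 225.8577]]
0.0804 [[402.0049 228.2961]]
0.0284 [[399.9597 238.4692]]
0.0034 [[399.0198 243.144 ]]
```

View pics/c5.png

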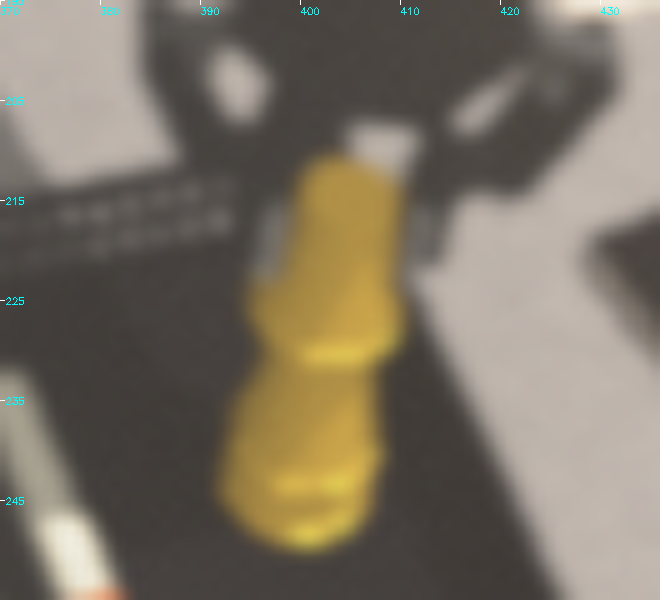

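The cap's rim (columns 395–410, middle 402.7) lies on the stack's axis (402.6 expected). Lower it on.

Request:
{"api": "move_arm", "payload": {"motion": [[[-0.3, 0.5, 15], [0, 0, 0], 0.8], [[0, 0, 10], [0, 0, 0], 0.8], [[0, 0, 6], [0, 0, 0], 0.8], [[0, 0, 4], [0, 0, 0], 0.8], [[0, 0, 3], [0, 0, 0], 0.8], [[0, 0, 0], [0, 0, 0], 0.8]]}}

```text
time: 8.4
tool_pos: [0.531, 0.2614, 0.0723]
tcp_rot: [-3.141, -0.001, 0.002]
wrist_force: [0.1, -0.7, 0.6]
opening: 0.0322
gripper_force: 59.1
```

Run:
```python
from h import *
st((.5326,.2617,.071))
```

```text
t 8.4 p [531.0379 261.3557  72.2957] F [ 0.1345 -0.7444  0.6193] T [ 0.0119 -0.022   0.0118] open 32.2377358591927 g 59.11838508620349
turn needed deg (tool) [-0.0055  0.089   0.022 ]
shift tool mm [ 1.5643 -0.3436  1.2933]
```

Request:
{"api": "move_arm", "payload": {"motion": [[[0.5, 0, 1], [0, 0, 0], 0.8], [[0, 0, 0.8], [0, 0, 0], 0.8], [[0, 0, 0], [0, 0, 0], 0.8]]}}

```text
time: 8.78
tool_pos: [0.5322, 0.2618, 0.0717]
tcp_rot: [-3.141, -0.001, 0.0]
wrist_force: [-1.2, 1.1, 5.9]
opening: 0.0328
gripper_force: 60.1
```

Contact at 5.9 N, at the nested height. Release and rise.

Request:
{"api": "move_arm", "payload": {"motion": [[[0, 0, 0], [0, 0, 0], 0.5], [[0, 0, 0], [0, 0, 0], 0.3], [[0, 0, 0], [0, 0, 0], 0.2], [[0, 0, 0], [0, 0, 0], 0.2], [[0, 0, -20], [0, 0, 0], 0.2], [[0, 0, -50], [0, 0, 0], 0.2], [[0, 0, -60], [0, 0, 0], 0.2], [[0, 0, -60], [0, 0, 0], 0.2], [[0, 0, -60], [0, 0, 0], 0.2], [[0, 30, -10], [0, 0, 0], 0.2], [[0, 50, 0], [0, 0, 0], 0.2], [[0, 50, 0], [0, 0, 0], 0.2], [[0, 50, 0], [0, 0, 0], 0.2], [[0, 50, 0], [0, 0, 0], 0.2], [[0, 50, 0], [0, 0, 0], 0.2], [[0, 0, 0], [0, 0, 0], 0.2], [[0, 0, 0], [0, 0, 0], 0.2]]}}

```text
time: 10.9
tool_pos: [0.532, -0.0186, 0.3316]
tcp_rot: [-3.141, 0.001, 0.001]
wrist_force: [0.2, -0.6, 0.2]
opening: 0.0684
gripper_force: 0.0
```

Run:
```python
from h import *
st((.5237,-.2188,.30))
s=ctrl.get_image("scene");t=ctrl.get_image("top")
cv2.imwrite("pics/c6.png",np.vstack([np.hstack([crop(s,370,200,66,50,6),crop(t,215,190,66,50,6)]),np.hstack([crop(s,215,160,66,50,6),crop(t,380,170,66,50,6)])]))
for z in (.1054,.0534): print(z,proj("scene",[.5328,.2617,z]),proj("top",[.5328,.2617,z]))
for z in (.186,.252): print(z,proj("scene",[.5237,-.2188,z]),proj("top",[.5237,-.2188,z]))
```

```text
t 10.9 p [531.9723 -18.6184 331.5703] F [ 0.2178 -0.6146  0.1904] T [-0.0018  0.0126 -0.0073] open 68.3791478990812 g 0.0
turn needed deg (tool) [-0.0163  0.0194 -0.0281]
shift tool mm [ -8.1633 200.1946  31.516 ]
0.1054 [[403.0343 223.1758]] [[241.6769 208.8142]]
0.0534 [[400.9273 233.6563]] [[244.5457 212.3023]]
0.186 [[239.2127 195.1283]] [[415.4726 193.2952]]
0.252 [[235.1475 179.3594]] [[419.9973 187.4415]]
```

View pics/c6.png

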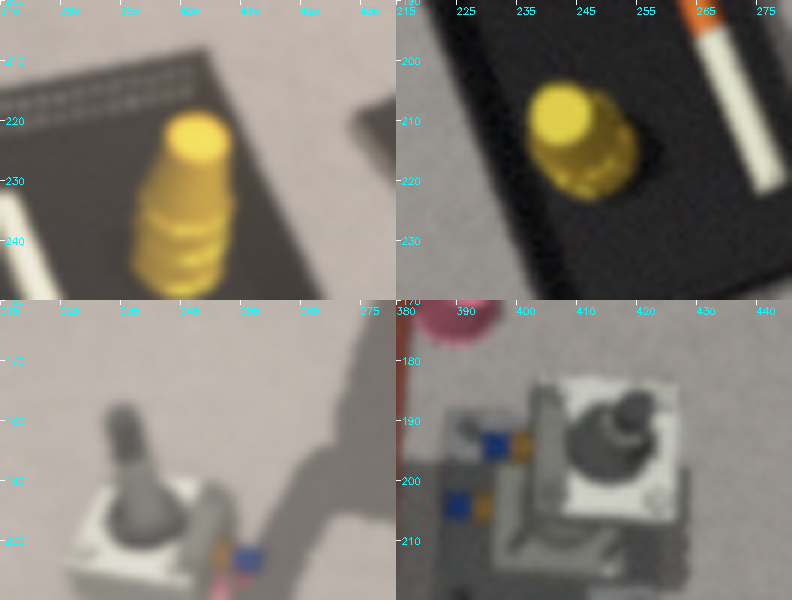

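The cap is nested: its top is at scene (403,222.8) and top (242.3,209), against 403.0,223.2 and 241.7,208.8 predicted. The bare rod's gland is at top (415.7,193.5), also as predicted. Now I'll go over the rod.

Request:
{"api": "move_arm", "payload": {"motion": [[[-4, 50, 0], [0, 0, 0], 0.2], [[-4, 50, 0], [0, 0, 0], 0.2], [[0, 50, 0], [0, 0, 0], 0.2], [[0, 40, 0], [0, 0, 0], 0.2], [[0, 10, 0], [0, 0, 0], 0.2], [[0, 0, 0], [0, 0, 0], 0.2], [[0, 0, 40], [0, 0, 0], 0.2], [[0, 0, 40], [0, 0, 0], 0.2], [[0, 0, 35], [0, 0, 0], 0.2], [[0, 0, 19], [0, 0, 0], 0.2], [[0, 0, 0], [0, 0, 0], 0.5], [[0, 0, 0], [0, 0, 0], 0.5], [[0, 0, 0], [0, 0, 0], 0.5], [[0, 0, 0], [0, 0, 0], 0.5]]}}

```text
time: 12.75
tool_pos: [0.5243, -0.2191, 0.1976]
tcp_rot: [3.141, 0.0, -0.0]
wrist_force: [-0.4, -0.2, 0.2]
opening: 0.0425
gripper_force: 0.0
```

Run:
```python
from h import *
st((.5236,-.2189,.197))
s=ctrl.get_image("scene")
cv2.imwrite("pics/c7.png",crop(s,205,150,66,60,10))
st((.5236,-.2189,.197))
for z in (.186,.252): print(z,proj("scene",[.5236,-.2189,z]))
```

```text
t 12.75 p [ 524.2964 -219.1062  197.5638] F [-0.3626 -0.2199  0.1768] T [-0.0013  0.0222  0.0238] open 42.49592805028513 g 0.0
turn needed deg (tool) [0.0507 0.0066 0.0072]
shift tool mm [-0.6963 -0.2068  0.5637]
t 12.8 p [ 524.1406 -219.054   197.288 ] F [-0.341   0.5635 -0.7938] T [-0.0048  0.0034  0.0066] open 42.88555902531727 g 0.0
turn needed deg (tool) [0.041  0.0306 0.0075]
shift tool mm [-0.5404 -0.1542  0.2882]
0.186 [[239.1862 195.101 ]]
0.252 [[235.1202 179.3319]]
```

View pics/c7.png

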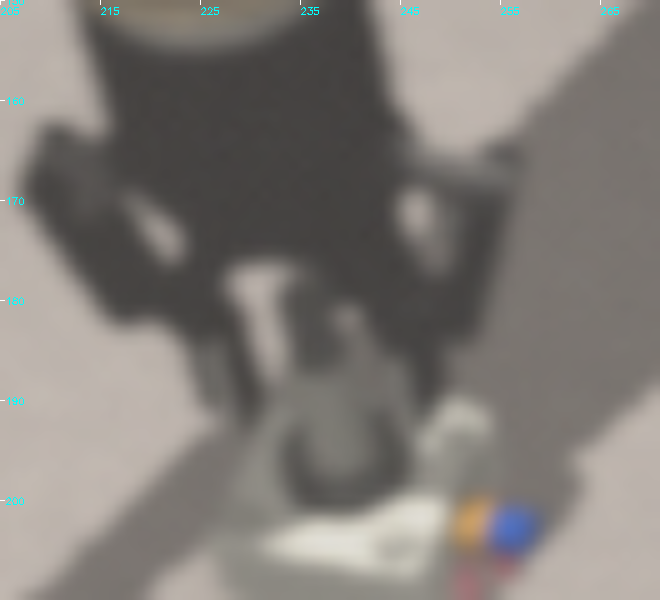

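The rod stands between the fingers: thread middle at column 235.7, and the inner edges at about 230.5 and 241.5. Close in steps, watching the side force.

Request:
{"api": "move_arm", "payload": {"motion": [[[0, 0, 0], [0, 0, 0], 0.6], [[0, 0, 0], [0, 0, 0], 0.68], [[0, 0, 0], [0, 0, 0], 0.7], [[0, 0, 0], [0, 0, 0], 0.7], [[0, 0, 0], [0, 0, 0], 0.7]]}}

```text
time: 13.42
tool_pos: [0.5238, -0.2187, 0.1964]
tcp_rot: [-3.142, -0.0, 0.003]
wrist_force: [0.3, 0.2, 0.7]
opening: 0.0254
gripper_force: 0.0
```

Request:
{"api": "move_arm", "payload": {"motion": [[[0, 0, 0], [0, 0, 0], 0.72], [[0, 0, 0], [0, 0, 0], 0.72], [[0, 0, 0], [0, 0, 0], 0.72]]}}

```text
time: 13.8
tool_pos: [0.5238, -0.2188, 0.1964]
tcp_rot: [3.142, 0.0, -0.003]
wrist_force: [-0.0, -0.6, 0.7]
opening: 0.024
gripper_force: 0.0
```

Request:
{"api": "move_arm", "payload": {"motion": [[[0, 0, 0], [0, 0, 0], 0.735], [[0, 0, 0], [0, 0, 0], 0.735], [[0, 0, 0], [0, 0, 0], 0.735]]}}

```text
time: 14.18
tool_pos: [0.5238, -0.2188, 0.1964]
tcp_rot: [3.142, 0.0, -0.003]
wrist_force: [1.0, -0.1, -0.7]
opening: 0.0227
gripper_force: 0.0
```

Request:
{"api": "move_arm", "payload": {"motion": [[[0, 0, 0], [0, 0, 0], 0.745], [[0, 0, 0], [0, 0, 0], 0.745], [[0, 0, 0], [0, 0, 0], 0.745]]}}

```text
time: 14.55
tool_pos: [0.5237, -0.2187, 0.1964]
tcp_rot: [-3.142, -0.0, 0.003]
wrist_force: [0.1, 0.4, 0.4]
opening: 0.0219
gripper_force: 0.0
```

Request:
{"api": "move_arm", "payload": {"motion": [[[0, 0, 0], [0, 0, 0], 0.752], [[0, 0, 0], [0, 0, 0], 0.752], [[0, 0, 0], [0, 0, 0], 0.752]]}}

```text
time: 14.92
tool_pos: [0.5238, -0.2187, 0.1964]
tcp_rot: [-3.141, -0.0, 0.003]
wrist_force: [0.1, 0.0, 0.4]
opening: 0.0207
gripper_force: 0.3
```

Request:
{"api": "move_arm", "payload": {"motion": [[[0, 0, 0], [0, 0, 0], 0.758], [[0, 0, 0], [0, 0, 0], 0.758], [[0, 0, 0], [0, 0, 0], 0.758]]}}

```text
time: 15.3
tool_pos: [0.5238, -0.2187, 0.1964]
tcp_rot: [3.142, 0.0, -0.003]
wrist_force: [0.0, 0.8, 0.8]
opening: 0.0207
gripper_force: 0.4
```

Request:
{"api": "move_arm", "payload": {"motion": [[[0, 0, 0], [0, 0, 0], 0.764], [[0, 0, 0], [0, 0, 0], 0.77], [[0, 0, 0], [0, 0, 0], 0.77]]}}

```text
time: 15.68
tool_pos: [0.5238, -0.2187, 0.1965]
tcp_rot: [-3.141, -0.001, 0.003]
wrist_force: [0.2, 2.1, 0.9]
opening: 0.0198
gripper_force: 5.7
```

Request:
{"api": "move_arm", "payload": {"motion": [[[0, 0, 0], [0, 0, 0], 0.79], [[0, 0, 0], [0, 0, 0], 0.82], [[0, 0, 0], [0, 0, 0], 0.85]]}}

```text
time: 16.05
tool_pos: [0.5239, -0.2187, 0.1967]
tcp_rot: [-3.142, -0.001, 0.002]
wrist_force: [-0.3, 1.5, 2.9]
opening: 0.0185
gripper_force: 58.4
```

Run:
```python
from h import *
st((.5236,-.2189,.197))
```

```text
t 16.05 p [ 523.8868 -218.6653  196.6615] F [-0.2744  1.5271  2.8839] T [0.5279 0.0261 0.0149] open 18.5130009499391 g 58.44304382801056
turn needed deg (tool) [-0.0037  0.0823  0.0201]
shift tool mm [-0.2874  0.2346 -0.3381]
```

Rod gripped with only 1.5 N side force. Lift gently at first and watch the force.

Request:
{"api": "move_arm", "payload": {"motion": [[[0, 0, -1], [0, 0, 0], 0.85], [[0, 0, -1.5], [0, 0, 0], 0.85], [[0, 0, -1.5], [0, 0, 0], 0.85], [[0, 0, -2], [0, 0, 0], 0.85], [[0, 0, 0], [0, 0, 0], 0.85]]}}

```text
time: 16.68
tool_pos: [0.5236, -0.2188, 0.2023]
tcp_rot: [-3.141, -0.0, 0.004]
wrist_force: [0.2, 0.2, -7.1]
opening: 0.0182
gripper_force: 58.8
```

Run:
```python
from h import *
st((.5239,-.2187,.2585))
```

```text
t 16.675 p [ 523.5537 -218.7542  202.3224] F [ 0.2311  0.2389 -7.1132] T [0.1326 0.0266 0.0151] open 18.19456977723137 g 58.83544206619263
turn needed deg (tool) [-0.0072  0.1365  0.0155]
shift tool mm [  0.2125  -0.0612 -56.1782]
```

Only weight (7.1 N) and no side load. Continue up.

Request:
{"api": "move_arm", "payload": {"motion": [[[0, 0, -3], [0, 0, 0], 0.85], [[0, 0, -4], [0, 0, 0], 0.85], [[0, 0, -4], [0, 0, 0], 0.85], [[0, 0, -4], [0, 0, 0], 0.85], [[0, 0, -3], [0, 0, 0], 0.85], [[0, 0, -2], [0, 0, 0], 0.85], [[0, 0, 0], [0, 0, 0], 0.85]]}}

```text
time: 17.55
tool_pos: [0.5239, -0.2188, 0.2226]
tcp_rot: [3.141, 0.001, -0.002]
wrist_force: [0.7, -0.9, -6.5]
opening: 0.0181
gripper_force: 58.8
```

Run:
```python
from h import *
st((.5239,-.2187,.2585))
```

```text
t 17.55 p [ 523.9218 -218.8256  222.6336] F [ 0.7046 -0.8966 -6.4568] T [ 0.0349 -0.024  -0.0231] open 18.052072325173135 g 58.82625639438629
turn needed deg (tool) [0.0124 0.0804 0.019 ]
shift tool mm [ -0.0721  -0.1179 -35.8664]
```

Request:
{"api": "move_arm", "payload": {"motion": [[[0, 0, -3], [0, 0, 0], 0.85], [[0, 0, -4], [0, 0, 0], 0.85], [[0, 0, -4], [0, 0, 0], 0.85], [[0, 0, -4], [0, 0, 0], 0.85], [[0, 0, -3], [0, 0, 0], 0.85], [[0, 0, -2], [0, 0, 0], 0.85], [[0, 0, 0], [0, 0, 0], 0.85]]}}

```text
time: 18.42
tool_pos: [0.5239, -0.2188, 0.2426]
tcp_rot: [3.141, 0.001, -0.002]
wrist_force: [0.2, 0.8, -7.1]
opening: 0.0186
gripper_force: 58.8
```

Run:
```python
from h import *
st((.5239,-.2187,.2585))
```

```text
t 18.425 p [ 523.9338 -218.8034  242.6043] F [ 0.2408  0.7602 -7.1323] T [ 0.0048 -0.0388 -0.0136] open 18.638643719676164 g 58.80634367465973
turn needed deg (tool) [0.0095 0.0824 0.0188]
shift tool mm [ -0.0567  -0.1008 -15.8957]
```

Request:
{"api": "move_arm", "payload": {"motion": [[[0, 0, -3], [0, 0, 0], 0.85], [[0, 0, -4], [0, 0, 0], 0.85], [[0, 0, -4], [0, 0, 0], 0.85], [[0, 0, -3], [0, 0, 0], 0.85], [[0, 0, -2], [0, 0, 0], 0.85], [[0, 0, 0], [0, 0, 0], 0.85], [[0, 0, 0], [0, 0, 0], 0.85]]}}

```text
time: 19.3
tool_pos: [0.5238, -0.2187, 0.2582]
tcp_rot: [-3.141, -0.001, 0.003]
wrist_force: [0.6, 0.3, -8.0]
opening: 0.0184
gripper_force: 58.8
```

Run:
```python
from h import *
st((.5239,-.2187,.2585))
s=ctrl.get_image("scene")
cv2.imwrite("pics/c8.png",np.hstack([crop(s,210,150,50,60,8),crop(s,375,200,50,60,8)]))
for z in (.186,.193,.201): print(z,proj("scene",[.5236,-.2189,z]))
```

```text
t 19.3 p [ 523.7929 -218.6907  258.2407] F [ 0.5699  0.2602 -7.9668] T [ 0.0156 -0.0081  0.0297] open 18.36918157090925 g 58.800782561302185
turn needed deg (tool) [-0.0085  0.116   0.0199]
shift tool mm [ 0.1066  0.0093 -0.2595]
0.186 [[239.1862 195.101 ]]
0.193 [[238.7708 193.49  ]]
0.201 [[238.2916 191.6316]]
```

View pics/c8.png

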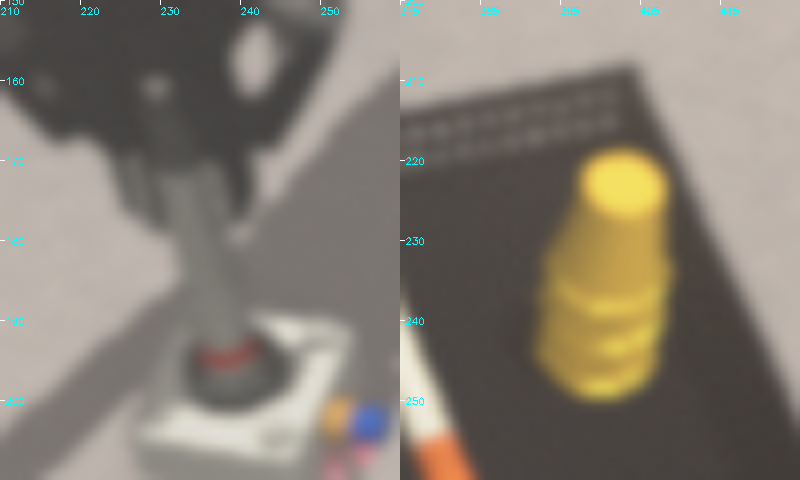

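The scene shows the red band out of the gland at (238,192.5–195.5), with the stack still nested at (403,222). I'll check the band's height against the projection.

Run:
```python
from h import *
s=ctrl.get_image("scene").astype(int); c=s[185:202,225:252]
w=np.clip(c[:,:,0]-(c[:,:,1]+c[:,:,2])/2-12,0,None); yy,xx=np.mgrid[185:202,225:252]
print("red centroid",(w*xx).sum()/w.sum(),(w*yy).sum()/w.sum(),w.sum(1).round())
a=np.linspace(-1.1,1.1,41)  # camera-facing side of band
for h in (-3,0,3,7,11,15):
    pts=[[.5236+.01*np.cos(t),-.2189+.01*np.sin(t),.186+max(h+k,0)*1e-3] for t in a for k in (0,2,4,6,8)]
    print(h,proj("scene",pts).mean(0))
st()
```

```text
red centroid 241.0840799448656 195.6223294279807 [  2.   2.   1.   0.   0.   0.   0.  16. 110. 212. 168.  42.   0.   0.
  18.  62.  92.]
-3 [238.4822 196.7549]
0 [238.3502 196.249 ]
3 [238.1698 195.5576]
7 [237.9283 194.6318]
11 [237.6855 193.7013]
15 [237.4415 192.7661]
t 19.4 p [ 523.8007 -218.6969  258.2224] F [-0.196  -0.1722 -6.283 ] T [-0.0448 -0.0291 -0.0018] open 18.253773535640413 g 58.800694942474365
turn needed deg (tool) [-0.0106  0.115   0.0151]
```

The band's centroid row of 194.2 puts its lower edge about 7–9 mm above the gland, which agrees with the 61.6 mm rise. Hand in.

```bash
python3 -c "
from workcell import ctrl
print(ctrl.sign_off())"
```

```text
the job is handed in; nothing more can be done
None
```

I nested the cap on the stack and drew the rod up about 62 mm. It's held steady there with the red band about 7–9 mm clear of the gland and almost no side force, and the job is handed in; no verdict came back.

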